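Tip up the orange glass strip and lay it on the graphite plate

ROBOT

A 6-joint arm with a two-finger parallel gripper is mounted at the origin on the work surface; the furniture and walls round the work are solid. World frame = base frame: x ahead of the robot, y to its left, z up, the work surface at z = 0. Lengths are in m, angles in rad, forces in N, time in s.
With the tool pointing down it reaches from about 0.325 to 0.875 m from the base axis. Payload 4.4 kg.
Tool frame: the origin (TCP) lies midway between the tips of the shut fingers; the grasp point (between the pads) lies robot.grip_depth behind it (robot.grip_depth is the distance from the TCP to the grasp point, in m); z points along the fingers, y is the line along which they close (so a half turn about z gives the same grasp; the last joint's range is limited). The gripper opens to 85 mm and grips with 20 to 120 N. Pads are 22 mm wide; open, the fingers measure 114 mm over their backs; the gripper's body (76 mm by 85 mm) begins 54 mm behind the grasp point. The pads swing forward as they close: fully open they stand 13 mm farther back than shut.
Start: joints at [1.056, 0.207, 1.542, -0, 1.393, -0.15], TCP at [0.205, 0.537, 0.207] pointing down, gripper open.
Joint ranges: [-2.73, 2.73], [-0.86, 2.22], [0.23, 2.46], [-1.11, 4.25], [0.08, 2.63], [-2.82, 2.82]. Speed limits (rad/s): [2.79, 2.79, 3.14, 3.14, 3.14, 3.14].

INTERFACE

Orientations are given as a unit quaternion [w, x, y, z].
In Python, from rig import robot gives the robot as it stands. Calls block until the motion is done:
- robot.move_to(position, orientation): joint-space move of the TCP to a pose.
- robot.move_straight(position, rotation=None, velocity=0.15): straight line of the TCP; rotation=None keeps the orientation; velocity is the mean speed in m/s.
- robot.goto_joints(angles): joint-space move.
- robot.command_gripper(opening, f_grip=None): finger opening in m; f_grip is the grip in N (None keeps the last); returns when the fingers have stopped.
- robot.dwell(seconds).
- robot.inverse_kinematics(position, orientation): joint angles nearest the present ones, or None.
- robot.state(): the state.
- robot.grab_frame(name): name is "side" or "top"; returns (picture, depth): 480x640x3 uint8, blue, green, red; 480x640 float32, m along the optical axis (not along the pixel's ray), 0 where there is no reading.
- robot.get_calibration(name): a dict with "mtx" (3x3 intrinsics, pixels), "k1" (the pictures are not rectified: a ray, as slopes to the right and down, at radius r is drawn at 1 + k1 r^2 times it, then the intrinsics apply), "rvec" (rotation vector, rad) and "tvec" (3), from world to camera coordinates, as OpenCV has them. Camera axes: x right, y down, z forward; pixel columns grow to the right and rows downward; lengths in m; the calibration is good to about 2 mm. A picture is of the moment at which its call begins. get_calibration takes no time and is no camera call.
A pose or a line that the arm cannot do raises robot.PlanningError and nothing moves.
- robot.sign_off(): hands the job in; it is judged then, once.
The state is a dict: "t": time; "joints": joint angles; "joint_velocities": joint speeds; "joint_efforts": joint torques, N m; "eef_pos": TCP position; "ee_rot": TCP orientation; "wrist_force": force on the tool from outside, world axes, zero at the start; "ft_torque": the same for the moment, N m; "width": finger opening in m; "grip_force": force on a finger pad.
Only numpy, scipy, OpenCV 4.12 (cv2) and the standard library are available. Lean on these libraries where they do the work, as an engineer would, in place of code of your own. Each camera call takes 0.05 s, during which the arm holds its last target. There are 200 camera calls.

TASK

Two flat glass strips lie flush in wooden tip-up rests. Press down the end of the orange strip that lies in the dark metal rocker until its other end has fully tipped up, then pick the orange strip up and lay it flat on the black graphite plate, centred and lengthwise. Leave the blue strip where it is.

Things in the scene. Friction and masses are not known exactly. Their poses are not given: they have to be found in the camera images.
- orange_strip_mid (a point): Centre of the loose opaque orange glass strip: 110 mm long (x), 26 wide (y), 5 thick (z), 40 g. x points along it to the end that rises. It starts level, its top 32 mm above the bench, and is pressed straight down 45 mm from its centre along -x: about 3 to 5 N, that spot sinks 9 mm to a firm stop. Once tipped (20 degrees) it can be pinched across its width 25 mm from its centre along +x.
- orange_rest: Light-wood rest of the orange strip, 150 x 66 mm, fixed; origin on the bench under the strip's centre, x to the end that rises. There wooden walls stand on both sides of the strip, level with its top (31.5 mm high), until it is tipped; its underside at the pinch then is about 10 mm above them.
- orange_rest_rocker (a joint): Tilt (rad) of the dark steel rocker, 50 mm wide, under the other half of the orange strip: 0 level (start), 0.35 fully tipped; it stays where it is left (stiff axle). Axle across the strip, 22 mm from its centre along -x, 20 mm above the bench. The rocker's cheeks beside the strip are 31 mm high; the strip lies loose in it.
- blue_strip_mid (a point): Centre of the blue glass strip, same size and in the same kind of rest; to be left alone.
- plate_top (a point): Centre of the top of the black graphite plate, 75 mm (x) by 110 mm (y, lengthwise), fixed flat on the bench; the top is 16 mm above the bench.

How it is judged:
By the outcome, as a careful person would: the job done as asked, in the order asked, and still so for the second after the job is handed in, with the robot touching nothing.
It also fails if it takes over 51 s, if anything falls off the work surface, if the arm or the gripper's body presses on something with over 40 N, if the wrist force passes 120 N, or if a joint passes its speed limit or range.

## Working session

There is one attempt and no reset: what is moved stays moved. The work goes in short steps, each a Python script; the robot and the scene stay as the last script left them, time stands still between calls to the robot, and variables do not carry over. Pictures are saved under pics/ and viewed, at most 10 in all, crops included, and the job is handed in when it is done.

```bash
mkdir -p pics; python3 - <<'E'
from rig import robot
import cv2, numpy as np
for n in("top","side"):
    p,d=robot.grab_frame(n); cv2.imwrite(f"pics/{n}0.png",p); np.savez(f"{n}0.npz",p=p,d=d)
    c=robot.get_calibration(n); print(n,c)
s=robot.state(); print(s['t'],s['eef_pos'],s['ee_rot'],robot.grip_depth,s['width'])
E
```

```text
top {'mtx': array([[542.05281923,   0.        , 328.77711761],
       [  0.        , 542.05281923, 247.32127631],
       [  0.        ,   0.        ,   1.        ]]), 'k1': -0.13513023256905077, 'rvec': array([ 2.18754555, -2.03394246,  0.20702663]), 'tvec': array([-0.03268554,  0.44122477,  1.15161387])}
side {'mtx': array([[488.59520566,   0.        , 329.77664727],
       [  0.        , 488.59520566, 232.63064393],
       [  0.        ,   0.        ,   1.        ]]), 'k1': -0.035956767100759755, 'rvec': array([ 2.27550176, -0.2305511 ,  0.09030491]), 'tvec': array([-0.39876012,  0.07611983,  1.07578644])}
0.1 [0.2042269  0.53671122 0.20630791] [-3.45341363e-04  1.80875651e-01  9.83505408e-01 -9.96567414e-04] 0.0187 0.08515457163641704
```

View pics/top0.png

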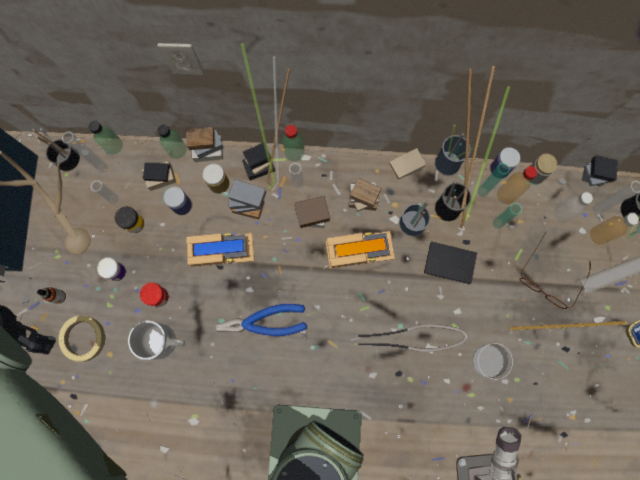

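View pics/side0.png

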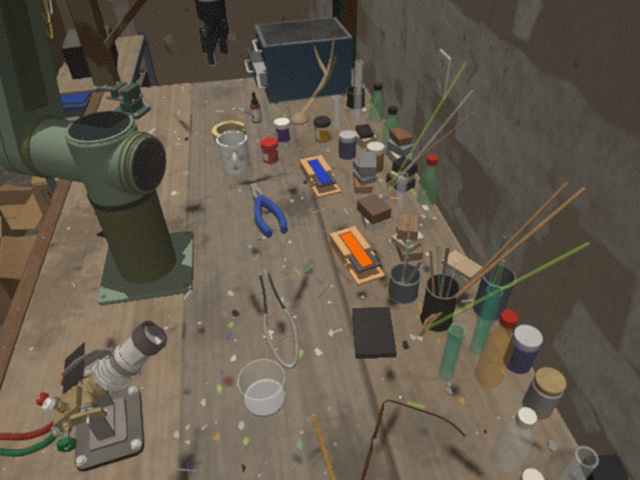

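Top view: the orange strip is at about (361,247), its rest spans (327–395, 233–267), the blue strip is at (220,247) and the black plate at (450,263). Dark rocker parts appear at the orange strip's plate-side end, so I'll zoom in and measure.

```bash
cat > h.py <<'E'
from rig import robot
import cv2, numpy as np
def cam(n):
    c=robot.get_calibration(n); R=cv2.Rodrigues(np.array(c['rvec']))[0]; return c['mtx'],np.array([c['k1'],0,0,0]),R,np.array(c['tvec']).ravel()
def rays(n,px):
    K,D,R,t=cam(n); u=cv2.undistortPoints(np.array(px,float).reshape(-1,1,2),K,D).reshape(-1,2)
    return -R.T@t, np.c_[u,np.ones(len(u))]@R
def onplane(n,px,z):
    o,v=rays(n,px); return o+v*((z-o[2])/v[:,2])[:,None]
def orange(p):
    h=cv2.cvtColor(p,cv2.COLOR_BGR2HSV); return cv2.inRange(h,(3,190,150),(18,255,255))
def biggest(m,win):
    x0,y0,x1,y1=win; w=np.zeros_like(m); w[y0:y1,x0:x1]=m[y0:y1,x0:x1]
    return max(cv2.findContours(w,cv2.RETR_EXTERNAL,cv2.CHAIN_APPROX_NONE)[0],key=cv2.contourArea)
def rect(n,c,z):
    q=onplane(n,c.reshape(-1,2),z)[:,:2]; (cx,cy),(w,h),a=cv2.minAreaRect((q*1000).astype(np.float32))
    if w<h: w,h,a=h,w,a+90
    return np.array([cx,cy])/1000,w,h,(a+90)%180-90
E
python3 - <<'E'
from h import *
win={"top":((315,220,410,275),(415,230,490,295)),"side":((320,220,390,290),(340,295,410,365))}
for n in win:
    z=np.load(n+"0.npz"); p,d=z['p'],z['d']
    print(n,'strip',rect(n,biggest(orange(p),win[n][0]),.032))
    m=cv2.inRange(p,(0,0,0),(48,48,48)); m=cv2.morphologyEx(m,cv2.MORPH_OPEN,np.ones((3,3)))
    print(n,'plate',rect(n,biggest(m,win[n][1]),.016))
    x0,y0,x1,y1=win[n][0]; cv2.imwrite(f"pics/{n}c.png",cv2.resize(p[y0:y1,x0:x1],None,fx=7,fy=7,interpolation=cv2.INTER_CUBIC))
a=cv2.imread("pics/topc.png");b=cv2.imread("pics/sidec.png")
b=cv2.resize(b,None,fx=.4,fy=.4);o=np.zeros((a.shape[0]+b.shape[0],a.shape[1],3),np.uint8);o[:a.shape[0]]=a;o[a.shape[0]:,:b.shape[1]]=b
cv2.imwrite("pics/crops.png",o)
E
```

```text
top strip (array([ 0.45696237, -0.09710786]), 54.659385681152344, 25.423799514770508, -78.54530048370361)Traceback (most recent call last):
  File "<stdin>", line 7, in <module>
  File "h.py", line 14, in biggest
    return max(cv2.findContours(w,cv2.RETR_EXTERNAL,cv2.CHAIN_APPROX_NONE)[0],key=cv2.contourArea)
ValueError: max() iterable argument is empty
```

```bash
python3 - <<'E'
from h import *
win={"top":((315,220,410,275),(415,230,490,295)),"side":((320,220,390,290),(340,295,410,365))}
o=np.zeros((600,800,3),np.uint8)
for n,x in(("top",0),("side",420)):
    z=np.load(n+"0.npz"); p=z['p']
    h=cv2.cvtColor(p,cv2.COLOR_BGR2HSV)
    print(n, 'strip px',[h[y,xx].tolist() for xx,y in ([(345,249),(361,247),(378,245)] if n=="top" else [(346,236),(355,250),(364,263)])],'plate px',p[263,450] if n=="top" else p[330,373])
    om=cv2.inRange(h,(3,215,120),(22,255,255)); om=cv2.morphologyEx(om,cv2.MORPH_CLOSE,np.ones((3,3)))
    print('strip',rect(n,biggest(om,win[n][0]),.032))
    v=h[...,2]; x0,y0,x1,y1=win[n][1]; t,_=cv2.threshold(v[y0:y1,x0:x1],0,255,cv2.THRESH_OTSU)
    m=cv2.morphologyEx((v<t).astype(np.uint8),cv2.MORPH_OPEN,np.ones((3,3)))
    print('plate',t,rect(n,biggest(m,win[n][1]),.016))
    x0,y0,x1,y1=win[n][0]; s=4 if n=="top" else 5
    for k,im in enumerate((p,cv2.cvtColor(om,cv2.COLOR_GRAY2BGR))):
        c=cv2.resize(im[y0:y1,x0:x1],None,fx=s,fy=s,interpolation=cv2.INTER_NEAREST)
        c=c[:300]; o[300*k:300*k+c.shape[0],x:x+c.shape[1]]=c[:,:800-x]
cv2.imwrite("pics/crops.png",o)
print(cam("top")[2].T@-cam("top")[3])
E
```

```text
top strip px [[19, 255, 215], [19, 255, 215], [18, 255, 215]] plate px [57 53 54]
strip (array([ 0.45106311, -0.07094151]), 107.52246856689453, 25.760150909423828, -77.11684226989746)
plate 93.0 (array([ 0.43292896, -0.27732599]), 111.59270477294922, 77.58540344238281, 80.69924926757812)
side strip px [[13, 249, 240], [12, 236, 243], [13, 244, 242]] plate px [62 59 61]
strip (array([ 0.45109564, -0.07004774]), 109.24144744873047, 24.710594177246094, -76.70009326934814)
plate 92.0 (array([ 0.43307043, -0.28156952]), 118.48429870605469, 75.40809631347656, 80.5562973022461)
[ 0.20285442 -0.01713717  1.21676561]
```

View pics/crops.png

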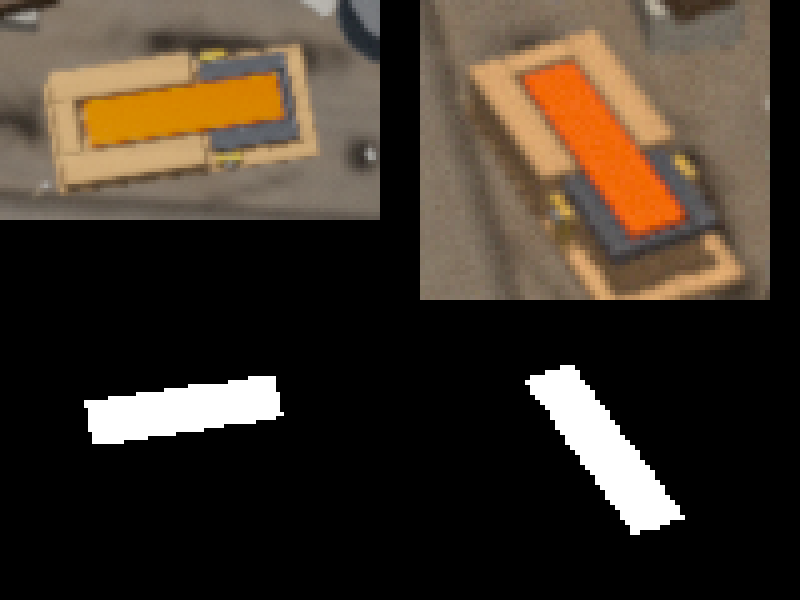

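The crop shows the dark rocker on the plate-side (−y) end, so strip x points at yaw ≈103°. The two views agree on the strip centre at (0.451, −0.0705) and the plate at (0.433, −0.278), long axis 80.6°. I'll press now.

```bash
cat >> h.py <<'E'
from scipy.spatial.transform import Rotation as Ro
C=np.array([.4511,-.0705]); YAW=np.radians(103.1); U=np.array([np.cos(YAW),np.sin(YAW),0]); Z=np.array([0,0,1.])
P=np.array([.433,-.2778]); PYAW=np.radians(80.65); V=np.array([np.cos(PYAW),np.sin(PYAW),0])
def quat(u,tilt=0,s=1):  # tool x along strip dir u raised by tilt, approach normal to strip
    x=s*(u*np.cos(tilt)+Z*np.sin(tilt)); z=u*np.sin(tilt)-Z*np.cos(tilt)
    q=Ro.from_matrix(np.c_[x,np.cross(z,x),z]).as_quat(); return q[[3,0,1,2]]
def snap(name):
    p,d=robot.grab_frame(name); return p,d
E
cat > press.py <<'E'
from h import *
pt=np.r_[C,0]-.046*U
for s in(1,-1):
    q=quat(U,0,s); print(s,robot.inverse_kinematics(pt+Z*.06,q))
q=quat(U); robot.command_gripper(0.0,40)
robot.move_to(pt+Z*.07,q); f0=robot.state()['wrist_force'][2]
robot.move_straight(pt+Z*.035,velocity=.08)
for z in np.arange(.033,.0205,-.001):
    robot.move_straight(pt+Z*z,velocity=.02); s=robot.state(); f=s['wrist_force'][2]-f0
    print(round(z,4),round(s['eef_pos'][2],4),round(f,1))
    if f>18: break
print(robot.state()['t'])
for n,w in(("side",(310,210,410,310)),("top",(300,200,420,290))):
    p,d=snap(n); np.savez(n+"1.npz",p=p,d=d); cv2.imwrite(f"pics/{n}1.png",cv2.resize(p[w[1]:w[3],w[0]:w[2]],None,fx=5,fy=5))
E
python3 press.py
```

```text
1 [-4.27027381e-01  1.80072806e-01  1.91212001e+00 -4.44089210e-16
  1.04939984e+00 -6.55665513e-01]
-1 [-4.27027381e-01  1.80072806e-01  1.91212001e+00 -4.44089210e-16
  1.04939984e+00  2.48592714e+00]
0.033 0.0333 -0.4
0.032 0.0321 0.4
0.031 0.0309 -0.3
0.03 0.0299 -0.6
0.029 0.0289 0.4
0.028 0.0279 -0.0
0.027 0.0269 0.1
0.026 0.0259 0.4
0.025 0.0249 -0.7
0.024 0.0239 -0.0
0.023 0.0229 0.3
0.022 0.0219 -0.0
0.021 0.0209 0.6
7.2417
```

View pics/side1.png

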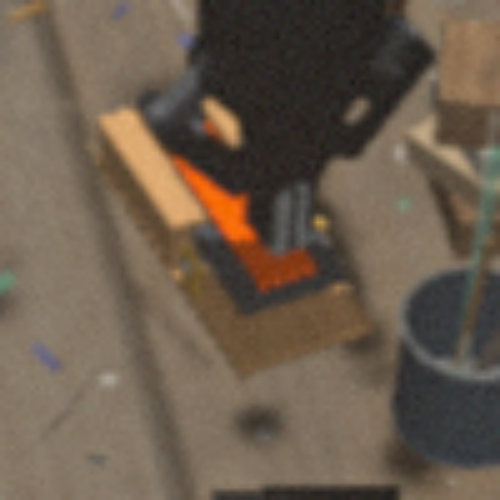

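The finger is on the strip by the rocker, but no force registered. I'll check finger width, force and strip heights.

```bash
python3 - <<'E'
from h import *
s=robot.state(); print(s['width'],s['wrist_force'],s['ft_torque'],s['eef_pos'],s['grip_force'])
def pts(n,i):
    z=np.load(f"{n}{i}.npz"); p,d=z['p'],z['d']; h=cv2.cvtColor(p,cv2.COLOR_BGR2HSV)
    m=cv2.inRange(h,(3,215,100),(22,255,255)); 
    w=(315,220,410,275) if n=="top" else (315,215,390,295)
    k=np.zeros_like(m);k[w[1]:w[3],w[0]:w[2]]=1; v,u=np.nonzero((m>0)&(k>0)&(d>0))
    o,r=rays(n,np.c_[u,v]); return o+r*d[v,u][:,None]
for n in("top","side"):
  for i in(0,1):
    q=pts(n,i); a=(q[:,:2]-C)@U[:2]; b=(q[:,:2]-C)@np.array([-U[1],U[0]])
    print(n,i,len(q),a.min(),a.max(),[(int(x*1000),round(np.median(q[abs(a-x)<.006,2])*1000,1)) for x in np.arange(-.05,.06,.0125) if (abs(a-x)<.006).sum()>5])
E
```

```text
-1.7728017510372936e-05 [ 0.16387189 -0.5784282   0.20308526] [-0.04555671  0.03784475  0.00477632] [ 0.46152844 -0.11528788  0.02099029] 0.0
top 0 537 -0.05418728559908574 0.05338766396340408 [(-50, np.float64(32.9)), (-37, np.float64(32.5)), (-25, np.float64(32.3)), (-12, np.float64(32.1)), (0, np.float64(33.2)), (12, np.float64(32.9)), (24, np.float64(32.4)), (37, np.float64(32.9)), (49, np.float64(33.1))]Traceback (most recent call last):
  File "<stdin>", line 11, in <module>
  File "<stdin>", line 8, in pts
  File "h.py", line 6, in rays
    K,D,R,t=cam(n); u=cv2.undistortPoints(np.array(px,float).reshape(-1,1,2),K,D).reshape(-1,2)
                      ~~~~~~~~~~~~~~~~~~~^^^^^^^^^^^^^^^^^^^^^^^^^^^^^^^^^^^^^^^^
cv2.error: OpenCV(4.12.0) /io/opencv/modules/calib3d/src/undistort.dispatch.cpp:347: error: (-215:Assertion failed) CV_IS_MAT(_src) && CV_IS_MAT(_dst) && (_src->rows == 1 || _src->cols == 1) && (_dst->rows == 1 || _dst->cols == 1) && _src->cols + _src->rows - 1 == _dst->rows + _dst->cols - 1 && (CV_MAT_TYPE(_src->type) == CV_32FC2 || CV_MAT_TYPE(_src->type) == CV_64FC2) && (CV_MAT_TYPE(_dst->type) == CV_32FC2 || CV_MAT_TYPE(_dst->type) == CV_64FC2) in function 'cvUndistortPointsInternal'
```

View pics/top1.png

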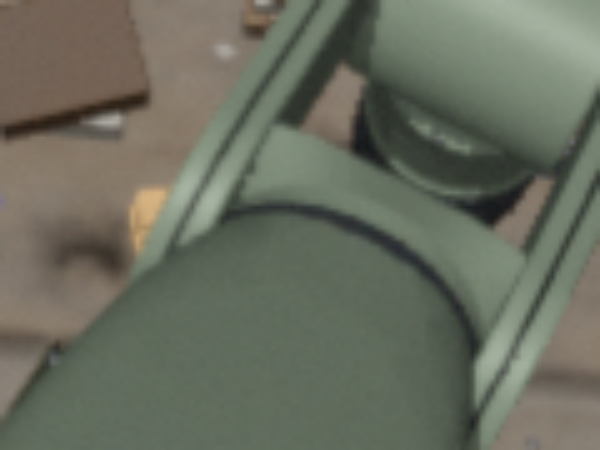

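The arm hides the strip in the top view, so I'll use the side camera alone.

```bash
cat >> h.py <<'E'
def spts(n,p,d,w):
    h=cv2.cvtColor(p,cv2.COLOR_BGR2HSV); m=cv2.inRange(h,(3,215,100),(22,255,255))
    k=np.zeros_like(m);k[w[1]:w[3],w[0]:w[2]]=1; v,u=np.nonzero((m>0)&(k>0)&(d>0))
    o,r=rays(n,np.c_[u,v]); return o+r*d[v,u][:,None]
def prof(q):
    a=(q[:,:2]-C)@U[:2]; b=(q[:,:2]-C)@np.array([-U[1],U[0]]); print(len(q),a.min().round(4),a.max().round(4))
    for x in np.arange(-.05,.06,.0125):
        k=abs(a-x)<.006
        if k.sum()>4: print(int(x*1000),'z',round(np.median(q[k,2])*1000,1),'b',(b[k].min()*1000).round(1),(b[k].max()*1000).round(1),k.sum())
E
python3 - <<'E'
from h import *
for i in(0,1):
    z=np.load(f"side{i}.npz"); prof(spts("side",z['p'],z['d'],(315,215,390,295)))
E
```

```text
385 -0.0537 0.0566
-50 z 33.1 b -11.9 11.5 43
-37 z 32.6 b -11.7 12.1 44
-25 z 32.9 b -11.7 12.5 46
-12 z 32.7 b -11.9 13.7 42
0 z 32.7 b -11.9 12.2 44
12 z 33.2 b -11.9 13.5 45
24 z 33.0 b -11.8 12.4 36
37 z 32.7 b -12.5 12.9 41
49 z 32.9 b -11.8 11.4 30
115 -0.0591 0.0256
-50 z 32.6 b -10.9 42.9 26
-37 z 34.9 b 5.0 14.6 7
-25 z 32.8 b 3.8 12.6 17
-12 z 32.9 b -1.5 13.3 21
0 z 32.3 b 0.0 12.6 19
12 z 32.9 b 4.4 12.8 13
```

```bash
python3 - <<'E'
from h import *
z=np.load("side1.npz"); p,d=z['p'],z['d']
pt=np.array(robot.state()['eef_pos'])
K,D,R,t=cam("side")
for zz in(0,.01,.02,.03): print(zz,cv2.projectPoints((pt+Z*zz).reshape(1,3),cv2.Rodrigues(R)[0],t,K,D)[0].ravel())
for v in range(236,268,2):
    us=list(range(358,378,2)); o,r=rays("side",[(u,v) for u in us]); q=o+r*d[v,us][:,None]
    print(v,[(int((a:=(x[:2]-C)@U[:2])*1000),int(x[2]*1000)) for x in q])
c=p[225:285,330:400]; cv2.imwrite("pics/tip.png",cv2.convertScaleAbs(cv2.resize(c,None,fx=8,fy=8,interpolation=cv2.INTER_CUBIC),alpha=1.6,beta=20))
E
```

```text
0 [365.4885985 266.0556575]
0.01 [365.66477184 262.70423807]
0.02 [365.84307657 259.30980216]
0.03 [366.02354962 255.87155247]
236 [(-36, 104), (-48, 114), (-57, 122), (-60, 124), (-60, 122), (-61, 121), (-54, 112), (-59, 115), (-62, 117), (-61, 114)]
238 [(-39, 101), (-49, 110), (-57, 116), (-64, 121), (-61, 117), (-62, 116), (-53, 106), (-62, 113), (-58, 108), (-51, 98)]
240 [(-42, 99), (-42, 97), (-55, 109), (-61, 113), (-62, 113), (-47, 95), (-56, 103), (-56, 101), (-55, 99), (-51, 93)]
242 [(-46, 98), (-48, 98), (-55, 104), (-56, 103), (-56, 101), (-49, 92), (-56, 98), (-56, 96), (-54, 92), (29, 2)]
244 [(-58, 105), (-51, 95), (-56, 99), (-56, 98), (-55, 95), (-50, 88), (-58, 94), (-57, 91), (-56, 88), (25, 0)]
246 [(-55, 96), (-51, 91), (-50, 87), (-60, 96), (-58, 92), (-51, 83), (-57, 87), (-55, 84), (21, 0), (18, 1)]
248 [(-56, 92), (-42, 75), (-51, 83), (-55, 85), (-55, 83), (-56, 83), (-56, 81), (-53, 76), (12, 3), (10, 3)]
250 [(-7, 34), (-46, 73), (-51, 77), (-50, 74), (-57, 80), (-56, 77), (-55, 74), (-51, 68), (9, 0), (7, 0)]
252 [(-12, 33), (-46, 68), (-51, 71), (-53, 
[... 167 characters left out ...]
, (-4, 1)]
256 [(-24, 35), (-47, 57), (-52, 62), (-49, 56), (-56, 62), (-55, 59), (-52, 54), (-34, 31), (-28, 23), (-12, 3)]
258 [(-27, 32), (-30, 33), (-53, 56), (-52, 53), (-58, 58), (-57, 55), (-55, 51), (-41, 33), (-40, 31), (-15, 0)]
260 [(-32, 32), (-36, 34), (-37, 33), (-51, 47), (-691, 758), (-41, 32), (-42, 30), (-43, 29), (-46, 30), (-49, 32)]
262 [(-33, 27), (-42, 35), (-42, 32), (-42, 31), (-46, 33), (-47, 32), (-51, 34), (-51, 32), (-52, 31), (-53, 31)]
264 [(-44, 33), (-43, 30), (-44, 29), (-49, 32), (-50, 32), (-54, 34), (-55, 33), (-51, 27), (-59, 33), (-60, 33)]
266 [(-50, 33), (-50, 32), (-51, 31), (-54, 31), (-53, 28), (-56, 30), (-59, 31), (-61, 32), (-58, 26), (-57, 23)]
```

View pics/tip.png

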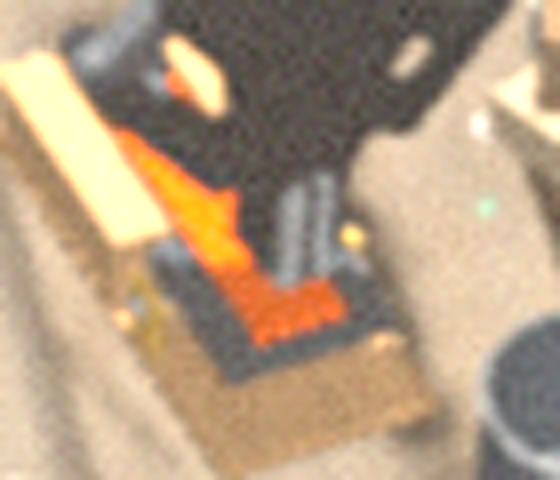

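The visible fingertips end at about (366,260), still roughly 20 mm above the strip. The real tips are therefore shorter than the reported TCP suggests, and nothing has been touched. I'll keep lowering under force feedback to calibrate the tip.

```bash
cat > press2.py <<'E'
from h import *
pt=np.r_[C,0]-.046*U
z=robot.state()['eef_pos'][2]; f0=0
while z>-.012:
    z-=.001; robot.move_straight(pt+Z*z,velocity=.02); s=robot.state(); f=s['wrist_force'][2]
    print(round(z*1000,1),round(s['eef_pos'][2]*1000,1),round(f,1),end=' | ')
    if f>18: break
print(robot.state()['t'],s['wrist_force'],s['joints'])
p,d=snap("side"); np.savez("side2.npz",p=p,d=d)
cv2.imwrite("pics/tip2.png",cv2.convertScaleAbs(cv2.resize(p[215:285,320:400],None,fx=7,fy=7,interpolation=cv2.INTER_CUBIC),alpha=1.5,beta=15))
E
python3 press2.py
```

```text
20.0 19.9 -0.4 | 19.0 18.9 0.2 | 18.0 17.9 0.6 | 17.0 16.9 0.5 | 16.0 15.9 -0.3 | 15.0 14.9 0.0 | 14.0 13.9 0.2 | 13.0 12.9 -0.5 | 12.0 11.9 0.5 | 11.0 10.9 0.3 | 10.0 9.9 0.1 | 9.0 8.9 -0.4 | 8.0 8.1 0.6 | 7.0 7.3 2.4 | 6.0 6.4 4.4 | 5.0 5.6 5.2 | 4.0 4.7 5.3 | 3.0 3.8 5.5 | 2.0 2.8 4.8 | 1.0 1.9 4.5 | -0.0 1.4 8.7 | -1.0 1.2 15.7 | -2.0 1.0 21.8 | 13.0917 [-6.24112545 -4.76810477 21.75346463] [-0.42810267  0.2878104   1.935507   -0.003142    0.91451854 -0.65583419]
```

View pics/tip2.png

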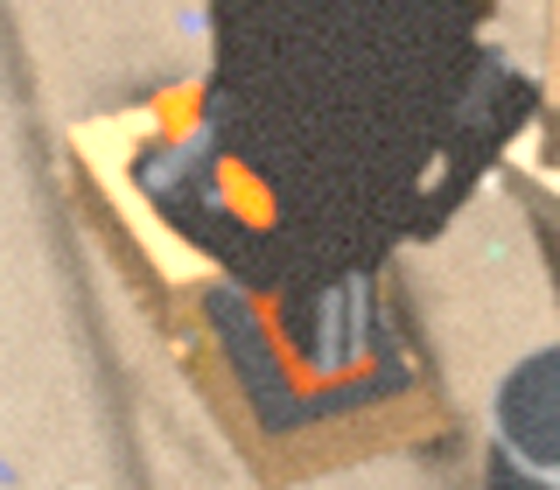

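The force trace shows contact at TCP z = 8 mm, 5 N while sinking, then a firm stop (21 N). The far orange end now stands above the wall at crop (180,105). The tips are therefore ~24 mm behind the reported TCP. I'll retreat and measure the tipped strip.

```bash
python3 - <<'E'
from h import *
pt=np.r_[C,0]-.046*U
robot.move_straight(pt+Z*.03,velocity=.06); robot.move_straight(pt-.12*U+Z*.14,velocity=.2)
robot.command_gripper(.05)
s=robot.state(); print(s['t'],s['wrist_force'],s['width'],s['eef_pos'])
for n,w in(("side",(300,190,400,300)),("top",(300,200,410,290))):
    p,d=snap(n); np.savez(n+"3.npz",p=p,d=d); print(n); prof(spts(n,p,d,w))
p=np.load("side3.npz")['p'];cv2.imwrite("pics/tip3.png",cv2.convertScaleAbs(cv2.resize(p[190:340,300:460],None,fx=4,fy=4,interpolation=cv2.INTER_CUBIC),alpha=1.5,beta=15))
K,D,R,t=cam("side")
for zz in(0,.024): print(zz,cv2.projectPoints((np.array(s['eef_pos'])+Z*zz).reshape(1,3),cv2.Rodrigues(R)[0],t,K,D)[0].ravel())
E
```

```text
15.325 [-0.5339565  -0.38111819 -1.25831299] 0.04989640478392832 [ 0.48872332 -0.23205308  0.139982  ]
side
463 -0.0558 0.0466
-50 z 23.1 b -13.3 10.8 59
-37 z 27.1 b -13.2 12.0 59
-25 z 31.9 b -12.4 12.2 59
-12 z 36.1 b -11.8 11.7 58
0 z 41.6 b -12.0 11.8 55
12 z 45.5 b -10.5 11.0 47
24 z 50.4 b -10.6 12.4 52
37 z 54.8 b -11.2 12.9 54
49 z 57.0 b -10.6 9.3 5
top
445 -0.0551 0.0478
-50 z 23.5 b -13.2 -0.8 21
-37 z 27.7 b -15.0 7.3 39
-25 z 32.3 b -12.3 11.4 55
-12 z 36.9 b -10.9 12.6 57
0 z 41.6 b -11.9 12.3 59
12 z 46.2 b -12.9 13.4 58
24 z 49.9 b -12.0 12.6 59
37 z 55.0 b -11.8 116.7 61
49 z 58.3 b -10.5 13.0 16
0 [398.72500308 261.77125839]
0.024 [399.83562989 252.07262575]
```

View pics/tip3.png

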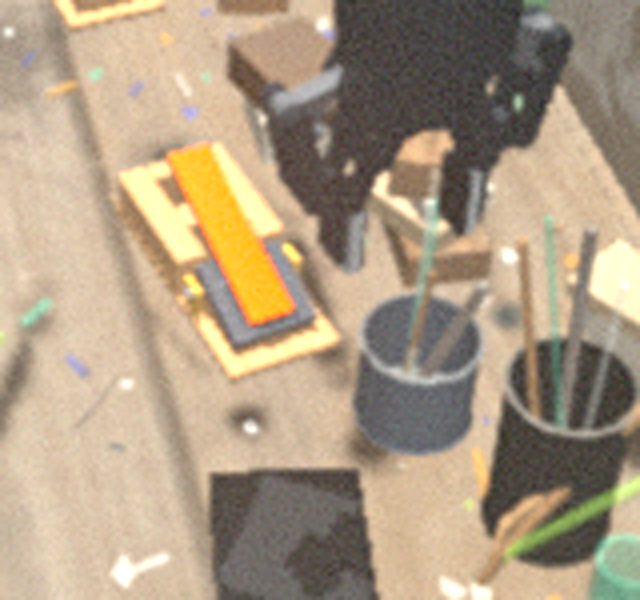

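The strip is tipped 20.4° with its heights on the predicted line, and the fingertips at (387,257) and (417,248) fit TCP + 24 mm. Now I'll grasp.

```bash
cat >> h.py <<'E'
T=.0237; TL=np.radians(20.2); AP=U*np.sin(TL)-Z*np.cos(TL)
E
python3 - <<'E'
from h import *
tip=np.r_[C,0]+.0201*U+Z*.0417; g=tip+T*AP; q=quat(U,TL)
print(robot.inverse_kinematics(g,q))
robot.command_gripper(.045,30)
robot.move_to(g-.07*AP,q); robot.move_straight(g-.02*AP,velocity=.12); robot.move_straight(g,velocity=.04)
s=robot.state(); print(s['wrist_force'],s['eef_pos']-g)
robot.command_gripper(.0,30); s=robot.state(); print(s['width'],s['grip_force'],s['wrist_force'])
if .022<s['width']<.03:
    robot.move_straight(g-.03*AP,velocity=.06); robot.move_straight(g-.03*AP+Z*.06,velocity=.12)
    s=robot.state(); print(s['t'],s['width'],s['grip_force'],s['wrist_force'])
E
```

```text
[-0.49645126  0.3270714   1.88748165  0.28317781  1.18086946 -0.86686487]
[-0.35260499 -0.59083953 -0.44057905] [-5.69517051e-05  9.90974127e-05 -1.30288999e-04]
0.02489759776674298 30.95929205417633 [-1.04271716  0.03225097  0.20745141]
19.1667 0.024805077187381914 30.8777117729187 [ 0.07901514  0.03217452 -0.68015182]
```

Gripped. Next I'll hover level over the plate and measure the strip.

```bash
cat >> h.py <<'E'
def meas(n,win,z):
    p,d=snap(n); np.savez(n+"4.npz",p=p,d=d); h=cv2.cvtColor(p,cv2.COLOR_BGR2HSV)
    m=cv2.inRange(h,(3,200,60),(22,255,255)); x0,y0,x1,y1=win; k=np.zeros_like(m);k[y0:y1,x0:x1]=m[y0:y1,x0:x1]
    v,u=np.nonzero(k); q=onplane(n,np.c_[u,v],z)[:,:2]-P; a=q@V[:2]; b=q@np.array([-V[1],V[0]])
    print(n,len(u),'a',np.percentile(a,[0,1,99,100]).round(4),'b',np.percentile(b,[0,1,99,100]).round(4))
    ok=d[v,u]>0; o,r=rays(n,np.c_[u,v][ok]); Q=o+r*d[v,u][ok][:,None]; aa=(Q[:,:2]-P)@V[:2]
    print('slope,z0',np.polyfit(aa,Q[:,2],1)); return p
E
python3 - <<'E'
from h import *
q=quat(V); tip=np.r_[P,.055]+.025*V
robot.move_to(tip-Z*T+Z*.03,q); robot.move_straight(tip-Z*T,velocity=.1)
s=robot.state(); print(s['t'],s['width'],s['grip_force'],s['eef_pos'])
p=meas("side",(320,230,420,380),.060-.001)
meas("top",(380,200,500,300),.059)
cv2.imwrite("pics/hover.png",cv2.convertScaleAbs(cv2.resize(p[230:380,320:460],None,fx=4,fy=4,interpolation=cv2.INTER_CUBIC),alpha=1.5,beta=15))
E
```

```text
20.4083 0.025165976591230318 30.874435901641846 [ 0.43702515 -0.25229095  0.03102214]
side 569 a [-0.0538 -0.0524  0.0542  0.0564] b [-0.0128 -0.0118  0.0124  0.013 ]
slope,z0 [0.00368447 0.06058786]
top 32 a [-0.053  -0.0529 -0.0375 -0.0369] b [-0.0132 -0.013  -0.0012 -0.0011]
slope,z0 [2.86610361 0.1940145 ]
```

View pics/hover.png

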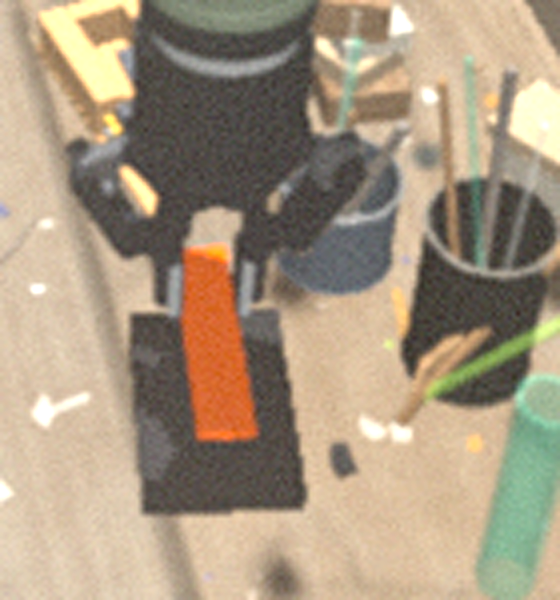

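The hover view shows the strip level (slope 0.004) and centred over the plate within ~1 mm. I'll lower with force feedback and release.

```bash
python3 - <<'E'
from h import *
b=np.r_[P,0]+.025*V-Z*T
robot.move_straight(b+Z*.021,velocity=.08); robot.dwell(.2); f0=robot.state()['wrist_force'][2]; z=.021
while z>.012:
    z-=.0005; robot.move_straight(b+Z*z,velocity=.02); f=robot.state()['wrist_force'][2]-f0
    print(round(z*1000,1),round(f,1),end=' | ')
    if f>3: break
robot.command_gripper(.045); robot.dwell(.2)
s=robot.state(); print(s['t'],s['width'],s['wrist_force'])
robot.move_straight(b+Z*.12,velocity=.12)
robot.goto_joints([1.056,.207,1.542,0,1.393,-.15])
p=meas("side",(320,230,420,380),.021); p=meas("top",(380,200,500,300),.021)
zt=np.load("top0.npz")['p']; hb=lambda x:cv2.inRange(cv2.cvtColor(x,cv2.COLOR_BGR2HSV),(105,150,60),(130,255,255))[230:265,185:256]
print('blue',(hb(zt)!=hb(p)).sum(),hb(p).sum()//255, robot.state()['t'])
cv2.imwrite("pics/end.png",cv2.resize(p[215:305,300:500],None,fx=4,fy=4,interpolation=cv2.INTER_CUBIC))
E
```

```text
20.5 0.1 | 20.0 0.4 | 19.5 -0.1 | 19.0 -0.1 | 18.5 -0.6 | 18.0 0.1 | 17.5 0.2 | 17.0 0.2 | 16.5 -0.4 | 16.0 0.2 | 15.5 4.3 | 24.5667 0.04502968911770601 [ 0.71229482 -0.09732298  0.34368702]
side 654 a [-0.0543 -0.0538  0.0541  0.0562] b [-0.0135 -0.0127  0.0134  0.0142]
slope,z0 [0.00304878 0.02150268]
top 555 a [-0.0532 -0.0521  0.0542  0.0558] b [-0.014  -0.0132  0.0138  0.0145]
slope,z0 [0.00218319 0.02166998]
blue 2 548 28.6
```

View pics/end.png

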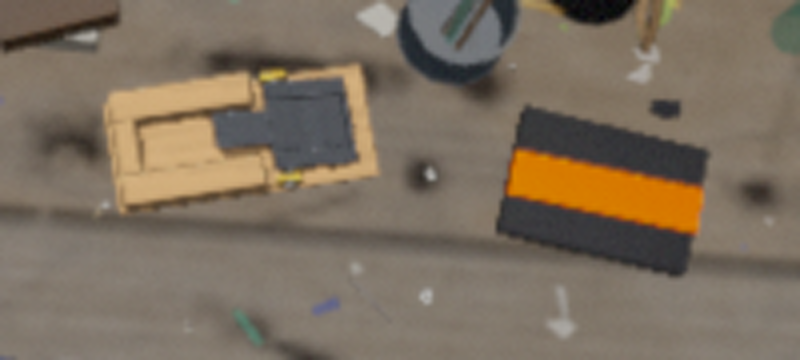

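The strip lies flat, centred and lengthwise on the plate (crop 507–703, 150–235). The rest is empty and the blue strip is unmoved.

```bash
python3 -c "
from rig import robot
print(robot.sign_off())"
```

```text
the job is handed in; nothing more can be done
None
```

The orange strip was tipped up fully, picked up and laid flat, centred to about 1 mm and lengthwise on the graphite plate; the blue strip was left untouched, and the job was handed in at about 29 s.

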